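# Seat the reference disc in the bench reader and swing the clip over it

## Robot

A 6-joint arm with a two-finger parallel gripper is mounted at the origin on the work surface. World frame = base frame: x ahead of the robot, y to its left, z up, the work surface at z = 0. Lengths are in m, angles in rad, forces in N, time in s.
With the tool pointing down it reaches from about 0.375 to 0.975 m from the base axis. Payload 3.8 kg.
Tool frame: the origin (TCP) lies at the centre of the arm's flange, where the gripper is bolted on; the fingertips stand 166 mm ahead of it and the grasp point (between the pads) lies env.pinch_z ahead of it (env.pinch_z is the distance from the TCP to the grasp point, in m); z points along the fingers, y is the direction in which the jaws open and shut (so a half turn about z gives the same grasp; the last joint's range is limited). The gripper opens to 88 mm and grips with 3 to 60 N. Pads are 18 mm wide; open, the fingers measure 123 mm over their backs; the gripper's body (75 mm by 187 mm) begins 45 mm behind the grasp point.
Start: joints at [1.207, 0.264, 1.604, -0, 1.274, -0.037], TCP at [0.217, 0.639, 0.405] pointing down, gripper open.
Joint ranges: [-2.63, 2.63], [-0.94, 2.18], [0.31, 2.57], [-1.31, 4.45], [0, 2.66], [-2.55, 2.55]. Speed limits (rad/s): [2.57, 2.57, 3.14, 3.14, 3.14, 3.14].

## Interface

Orientations are given as a rotation vector (axis times angle).
In Python, from bench import env gives the robot as it stands.
- The arm moves only by the tool servo_tool, never from a script. Its argument "plan" is a list of rows, each a list of 5 numbers: the shift along the world's x, y, z in m, then the turn about the world's z in rad, then the opening in per cent of the stroke, from 0 (shut) to 100 (fully open). In form: [[x, y, z, spin, grip], ...]. A call has 1 to 20 rows; each row is the pose to reach, as a shift and turn from the pose commanded when the call began; what a row does not reach only later rows make up. A row lasts 1/10 s, in which the tool goes at most 50 mm and 8.59 degrees, less where a joint would pass 70% of its speed; a pose out of reach is approached as far as the arm can. A call with a gripper value outside its range is refused whole. The fingers move at their own pace and stop on an object; "force" is the grip in N (left out, the last holds). Time passes only in rows, so rows that repeat a pose let the fingers close. It gives the time, the measured TCP pose, the force and the opening at its end, in the units of the state.
- env.get_state(): the state, without advancing time (a new reading comes with each control period).
- env.read_camera(name): name is "scene" or "side" or "wrist"; returns a dict with "img" (420x560x3 uint8, red, green, blue), "z_map" (420x560 float32, m along the optical axis (not along the pixel's ray), 0 where there is no reading), "intrinsics" (3x3 intrinsics, pixels), "cam_to_world" (4x4, takes a point from camera to world coordinates); the wrist camera has in their place "hand_eye" (4x4, takes a point from camera to tool coordinates, whose origin is the TCP and whose axes are the flange's). Camera axes: x right, y down, z forward; pixel columns grow to the right and rows downward; lengths in m; the calibration is good to about 2 mm. A picture is of the moment at which its call begins: read the wrist's pose just before it.
- env.job_done(): hands the job in, once; it reports no verdict.
The state is a dict: "t": time; "q": joint angles; "qvel": joint speeds; "effort": joint torques, N m; "tcp_pos": TCP position; "tool_rot": TCP orientation; "ft_force": force on the tool from outside, world axes, zero at the start; "wrist_torque": the same for the moment, N m; "gripper_width": finger opening in m.
Only numpy, scipy, OpenCV 4.12 (cv2) and the standard library are available. Lean on these libraries where they do the work, as an engineer would, in place of code of your own. Each camera call takes 0.05 s, during which the arm holds its last target. There are 200 camera calls.

## Task

On the low bench reader, gently push the loose metal reference disc across the deck with your fingertips until it drops flat into the round well, sliding it all the way, never pinching it or picking it up. Then push the steel swing clip round by its upright pin, without gripping it, until the pin stands over the middle of the seated disc, and move clear. Leave the vials and the other things on the bench where they are.

Things in the scene. Friction and masses are not known exactly. Their poses are not given: they have to be found in the camera images.
- reader: Low flat bench reader, fixed: white housing 260 x 290 mm in plan (its x, y) with a flat grey deck 250 x 280 mm whose top is 50 mm above the bench. The deck has no raised border. Origin: centre of the underside; z up. The well lies at its (0, -60) mm. The disc starts on the +y half of the deck.
- well (a point): Centre of the mouth of the round well, at the level of the deck's top. The well is 61 mm across and 7 mm deep with a flat dark floor. Axes as the reader's.
- disc: Loose round reference disc, aluminium with a glass face, 56 mm across, 8 mm thick, about 80 g, lying flat on the deck at the start. Origin: centre of its underside; z is its axis. Seated, its underside is 7 mm below the deck's top and its face stands 1 mm above the deck.
- clip_hinge (a point): Upright pivot axis of the swing clip, at the level of the deck's top, fixed on the reader 52 mm from the well's centre in the reader's +x direction. The pivot's boss is 18 mm across and reaches 14 mm above the deck.
- clip (a joint): Angle of the swing clip, rad. 0: the clip points from its pivot along the reader's -y; growing values turn it clockwise seen from above; at 1.57 it points along the reader's -x and the pin stands over the well's centre. Starts between 0 and 0.35; range -0.1 to 2.1. It stays where it is left by light friction (about 0.6 N at the pin).
- clip_pin (a point): Upright black pin, 12 mm across and 24 mm tall, on the outer end of the steel clip bar (12 mm wide, 8 mm thick, its end 54 mm from the pivot). This point: centre of the pin's foot, 50 mm from the pivot axis and 11 mm above the deck's top; the bar's underside is 3 mm above the deck, so it passes over a seated disc but not over a disc lying on the deck. Its z is up; its own -y points outward from the pivot.
- vial_a: Capped amber vial, 22 mm across, 44 mm tall, standing on the deck near its -x, -y corner: leave alone. Origin: centre of its underside.
- vial_b: Capped amber vial with a black cap, 22 mm across, 44 mm tall, standing on the deck near the middle of its +x edge: leave alone. Origin: centre of its underside.
- dishes: Stack of three closed culture dishes, 91 mm across, 48 mm tall, on the bench: leave alone. Origin: centre of its underside.
- bottle: Bottle with a blue cap, 68 mm across, 130 mm tall, on the bench: leave alone. Origin: centre of its underside.
- beaker: Open glass beaker, 64 mm across, 80 mm tall, on the bench: leave alone. Origin: centre of its underside.
- timer: Flat white timer, 60 x 65 x 18 mm, on the bench: leave alone. Origin: centre of its underside.
There are look-alikes about, which are no part of the job. There is more than one size of the disc; the job needs the middle-sized.

How it is judged:
On the way, in this order (a step that is already met when the one before it is completed fails the run):
1. the disc lies flat in the well, the clip still swung away (horizontal distance between disc and well below 0.0045 m and z of disc in the frame of well below -0.005 m and angle between disc's own z axis and vertical below 0.04 rad and value of joint clip below 0.9 rad), for 0.2 s.
2. the clip's pin is swung over the middle of the seated disc (horizontal distance between disc and well below 0.0045 m and z of disc in the frame of well below -0.005 m and angle between disc's own z axis and vertical below 0.04 rad and value of joint clip between 1.32 and 1.82 rad), for 0.2 s.
At the end, for the whole second after the job is handed in: The disc lies flat (within 0.04 rad) in the well, centred within 4.5 mm and at least 5 mm below the deck's top, at rest, and the clip points over it (joint 1.32 to 1.82 rad, the pin within about 12 mm of the well's centre) (all of step 2 and linear speed of disc below 0.01 m/s); the robot touches nothing.
It fails at once if the disc is picked up: its underside's centre rises more than 10 mm above the deck's top, or it tips more than 0.5 rad (z of disc in the frame of well above 0.01 m or angle between disc's own z axis and vertical above 0.5 rad).
It fails at once if the disc or the swing clip is squeezed or pushed hard (more than 30 N from the fingers) (contact force between the fingers and disc above 30 N or contact force between the fingers and clip above 30 N).
It fails at once if a bystander is moved more than 20 mm or tipped ((distance of vial_a from where it was at the start of the episode above 0.02 m or angle between vial_a's own z axis and vertical above 0.3 rad) or (distance of vial_b from where it was at the start of the episode above 0.02 m or angle between vial_b's own z axis and vertical above 0.3 rad) or (distance of dishes from where it was at the start of the episode above 0.02 m or angle between dishes's own z axis and vertical above 0.3 rad) or (distance of bottle from where it was at the start of the episode above 0.02 m or angle between bottle's own z axis and vertical above 0.3 rad) or (distance of beaker from where it was at the start of the episode above 0.02 m or angle between beaker's own z axis and vertical above 0.3 rad) or (distance of timer from where it was at the start of the episode above 0.02 m or angle between timer's own z axis and vertical above 0.3 rad)).
It also fails if it takes over 64 s, if anything falls off the work surface, if the arm or the gripper's body presses on something with over 40 N, if the wrist force passes 120 N, or if a joint passes its speed limit or range.

## Working session

There is one attempt and no reset: what is moved stays moved. The work goes in short steps, Python scripts to look and compute and a tool call to move; the robot and the scene stay as the last step left them, time stands still between calls to the robot, and variables do not carry over. Pictures are saved under pics/ and viewed, on a budget of 10 in all, crops included, one or two more only if the job needs it, and the job is handed in when it is done.

Besides the shell and the picture viewer there is one more tool, called after "Request:" by a JSON object that holds its "method" and its "body", one argument or row to a line. servo_tool: Moves the arm, as the interface text tells. Its arguments: {"type":"object","properties":{"plan":{"type":"array","items":{"type":"array","items":{"type":"number"}}},"force":{"type":"number"}},"required":["plan"]}

```bash
mkdir -p pics; ls; cat > h.py <<'E'
import numpy as np, cv2
from scipy.spatial.transform import Rotation as R
from bench import env
def cam(n):
    s=env.get_state(); c=env.read_camera(n)
    if 'cam_to_world' in c: T=c['cam_to_world']
    else:
        W=np.eye(4); W[:3,:3]=R.from_rotvec(s['tool_rot']).as_matrix(); W[:3,3]=s['tcp_pos']; T=W@c['hand_eye']
    K=np.array(c['intrinsics']); z=c['z_map']; v,u=np.mgrid[:420,:560]
    P=np.stack([(u-K[0,2])*z/K[0,0],(v-K[1,2])*z/K[1,1],z],-1)@T[:3,:3].T+T[:3,3]
    P[z==0]=np.nan
    return c['img'],P,K,T
def save(n,img): cv2.imwrite('pics/'+n,cv2.cvtColor(img,cv2.COLOR_RGB2BGR))
E
python3 - <<'E'
from h import *
for n in('scene','side'):
    i,P,K,T=cam(n); np.savez(n+'.npz',i=i,P=P,K=K,T=T); save(n+'.png',i); print(T.round(3).tolist())
a=cv2.imread('pics/scene.png');b=cv2.imread('pics/side.png')
print(env.get_state(),env.pinch_z)
E
```

```text
pics
[[-0.812, 0.419, -0.407, 0.955], [0.584, 0.605, -0.541, 0.646], [0.019, -0.677, -0.736, 0.913], [0.0, 0.0, 0.0, 1.0]]
[[0.998, -0.042, 0.043, 0.428], [-0.06, -0.599, 0.798, -1.18], [-0.008, -0.799, -0.601, 0.984], [0.0, 0.0, 0.0, 1.0]]
{'t': 0.1, 'q': array([ 1.20711802e+00,  2.64641024e-01,  1.60521890e+00,  6.68362806e-06,
        1.27368956e+00, -3.69306297e-02]), 'qvel': array([-0.00036293, -0.00223864, -0.00332556, -0.00060511, -0.00072157,
       -0.00058518]), 'effort': array([ 1.06093503e-03, -5.03615320e+01, -3.58073437e+01,  7.32539361e-02,
        2.32891459e-02, -4.55915506e-05]), 'tcp_pos': array([0.21656248, 0.6389938 , 0.40354699]), 'tool_rot': array([-5.10912342e-01, -3.09936742e+00,  3.00995134e-03]), 'ft_force': array([-0.36230921, -0.86864344,  0.53439681]), 'wrist_torque': array([-0.04392616, -0.03229188,  0.03120669]), 'gripper_width': 0.08820107478391645} 0.1473
```

View pics/scene.png

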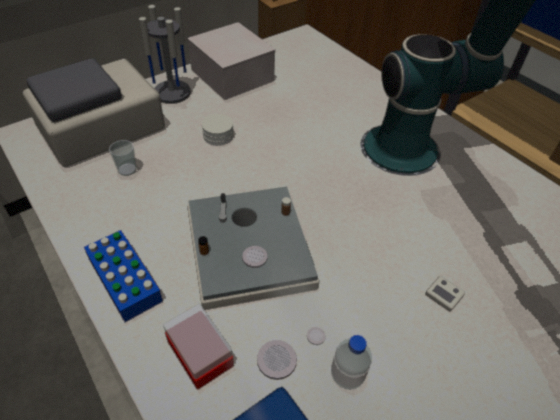

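View pics/side.png

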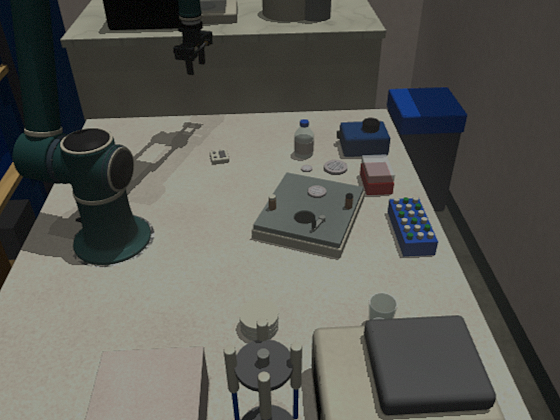

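The scene view shows three discs: the one on the deck at (255,257), a larger one on the bench at (277,360) and a smaller one at (316,335). The deck one fits as the middle size and lies on the half away from the well. The well is at (244,217) and the clip pin at about (223,200). I'll measure them next.

```bash
python3 - <<'E'
from h import *
d=np.load('scene.npz');i,P=d['i'],d['P']
roi=np.zeros((420,560),bool);roi[170:305,175:325]=1
z=P[...,2]
m=roi&(abs(z-.05)<.004)
print(m.sum(), np.nanmedian(z[m]))
q=P[m][:,:2].astype(np.float32); r=cv2.minAreaRect(q*1000); print('deck rect mm',r, cv2.boxPoints(r).round(1).tolist())
def blob(name,lo,hi,box):
    b=np.zeros_like(roi);x0,y0,x1,y1=box;b[y0:y1,x0:x1]=1
    mm=b&(z>lo)&(z<hi); p=P[mm]; 
    if len(p): print(name,len(p),np.nanmean(p,0).round(4),(np.nanmax(p,0)-np.nanmin(p,0)).round(4), cv2.minEnclosingCircle((p[:,:2]*1000).astype(np.float32)))
blob('disc',.0555,.062,(235,240,275,275))
blob('well',.03,.0465,(225,200,265,232))
blob('pin',.072,.1,(210,185,235,225))
blob('clip',.056,.1,(210,185,235,225))
blob('va',.08,.1,(275,190,300,222))
blob('vb',.08,.1,(192,230,215,260))
blob('big',.004,.02,(250,335,300,380))
blob('small',.004,.02,(304,324,330,348))
c=cv2.resize(i[175:385,180:340],None,fx=3.5,fy=2.8*1.25,interpolation=cv2.INTER_CUBIC)[:600]
c=cv2.resize(i[180:385,180:340],None,fx=2.9,fy=2.9,interpolation=cv2.INTER_CUBIC); save('crop.png',c)
E
```

```text
9041 0.04989427423741577
deck rect mm ((570.64794921875, 57.134788513183594), (284.4044494628906, 250.50125122070312), 66.8178939819336) [[399.5, -24.299999237060547], [629.7999877929688, -122.9000015258789], [741.7999877929688, 138.5], [511.5, 237.1999969482422]]
disc 379 [0.5967 0.1179 0.0582] [0.0541 0.0556 0.0063] ((595.8853149414062, 117.24815368652344), 28.41084098815918)
well 370 [ 0.5449 -0.0017  0.0433] [0.1027 0.0814 0.0092] ((544.9613037109375, 3.305380344390869), 51.48598098754883)
pin 31 [ 0.5683 -0.0573  0.0807] [0.0104 0.0147 0.0151] ((567.757568359375, -58.46969985961914), 8.091934204101562)
clip 148 [ 0.581  -0.0384  0.066 ] [0.0421 0.0575 0.0309] ((582.6173706054688, -37.53614044189453), 33.65984344482422)
va 81 [0.4606 0.0511 0.0903] [0.0225 0.0212 0.017 ] ((459.0238037109375, 49.50725555419922), 12.31096076965332)
vb 98 [0.6802 0.0414 0.0905] [0.0209 0.0215 0.0172] ((678.9824829101562, 39.56912612915039), 11.804827690124512)
big 1233 [0.6842 0.3228 0.0114] [0.0792 0.0908 0.0126] ((676.1348266601562, 323.65643310546875), 46.9316520690918)
small 211 [0.5855 0.3259 0.0061] [0.0531 0.0382 0.0059] ((578.38720703125, 326.95477294921875), 26.617435455322266)
```

View pics/crop.png

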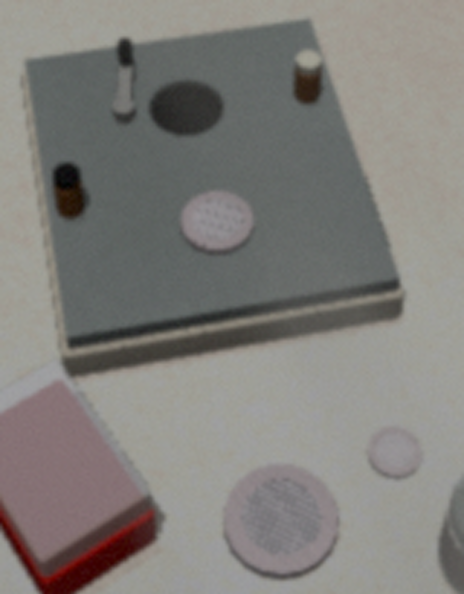

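The crop confirms it. The deck disc (crop 217,220) measures about 56 mm, against about 91 mm and 45 mm for the two on the bench. In the reader frame it lies straight behind the well along y, so the push is one line. I'll go above and behind it with the jaws across the push.

Request:
{"method": "servo_tool", "body": {
  "plan": [
    [0.403,-0.466,-0.08,-1.65,34],
    [0.403,-0.466,-0.08,-1.65,34],
    [0.403,-0.466,-0.08,-1.65,34],
    [0.403,-0.466,-0.08,-1.65,34],
    [0.403,-0.466,-0.08,-1.65,34],
    [0.403,-0.466,-0.08,-1.65,34],
    [0.403,-0.466,-0.08,-1.65,34],
    [0.403,-0.466,-0.08,-1.65,34],
    [0.403,-0.466,-0.08,-1.65,34],
    [0.403,-0.466,-0.08,-1.65,34],
    [0.403,-0.466,-0.08,-1.65,34],
    [0.403,-0.466,-0.08,-1.65,34],
    [0.403,-0.466,-0.08,-1.65,34],
    [0.403,-0.466,-0.08,-1.65,34],
    [0.403,-0.466,-0.08,-1.65,34],
    [0.403,-0.466,-0.08,-1.65,34],
    [0.403,-0.466,-0.08,-1.65,34],
    [0.403,-0.466,-0.08,-1.65,34]
  ]
}}

```text
t: 1.9
tcp_pos: [0.619, 0.1746, 0.3251]
tool_rot: [-2.622, -1.731, -0.001]
ft_force: [0.5, 0.3, -0.2]
gripper_width: 0.0298
```

```bash
python3 - <<'E'
from h import *
i,P,K,T=cam('wrist'); np.savez('w1.npz',i=i,P=P,K=K,T=T); save('w1.png',i); print(T.round(3).tolist()); s=env.get_state(); print(s['t'],s['tcp_pos'],R.from_rotvec(s['tool_rot']).as_matrix().round(3).tolist(),s['gripper_width'])
E
```

```text
[[0.919, -0.378, -0.11, 0.648], [-0.393, -0.884, -0.253, 0.241], [-0.002, 0.276, -0.961, 0.305], [0.0, 0.0, 0.0, 1.0]]
1.95 [0.61909121 0.17439824 0.32506657] [[0.393, 0.919, 0.0], [0.919, -0.393, 0.0], [0.0, 0.0, -1.0]] 0.029779158758425912
```

View pics/w1.png

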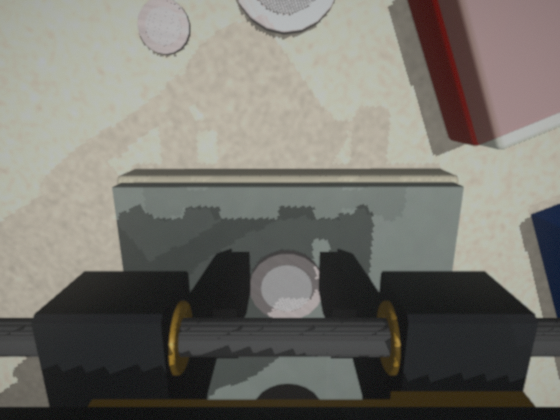

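The wrist view shows the disc between the fingers in view at (285,283), the deck's back edge at row 185 and the well's edge at (288,395). The yaw is square to the reader. I'll now get refined numbers in the reader axes.

```bash
python3 - <<'E'
from h import *
d=np.load('w1.npz');i,P=d['i'],d['P']; z=P[...,2]
ex=np.array([.919,-.394]);ey=np.array([.394,.919])
tcp=np.array([.6191,.1744])
U=P[...,:2]@ex; V=P[...,:2]@ey
print('tcp uv',tcp@ex,tcp@ey)
row=slice(190,265)
for r in (188,195,200,240,262):
    m=(abs(z[r]-.05)<.004); u=U[r][m]; print(r,u.min(),u.max(),(u.min()+u.max())/2,z[r][m].mean())
m=(abs(z-.05)<.004); print('back edge v',V[m].max())
b=np.zeros_like(m);b[235:330,235:335]=1
m=b&(z>.0545)&(z<.063); c,r=cv2.minEnclosingCircle((np.c_[U[m],V[m]]*1000).astype(np.float32)); print('disc',m.sum(),c,r,U[m].mean(),V[m].mean(), z[m].mean())
m=(z<.0465)&(z>.035);m[:340]=0; print('well',m.sum(),U[m].min(),U[m].max(),V[m].min(),V[m].max())
# from scene
d=np.load('scene.npz');P=d['P'];z=P[...,2];U=P[...,:2]@ex;V=P[...,:2]@ey
b=np.zeros_like(m);b[200:235,225:262]=1;m=b&(z<.0465)&(z>.035);print('well scene',m.sum(),np.percentile(U[m],[0,1,50,99,100]),np.percentile(V[m],[0,1,50,99,100]))
m=(abs(z-.05)<.003);m[:170]=m[305:]=0;m[:,:175]=m[:,325:]=0;print('deck',U[m].min(),U[m].max(),V[m].min(),V[m].max())
E
```

```text
tcp uv 0.5002392999999999 0.40419900000000003
188 0.3770497007368584 0.6276929153692261 0.5023713080530423 0.049943559666537296
195 0.3775568079859268 0.6269586108933951 0.502257709439661 0.04996908106712166
200 0.3776502909657292 0.6267397799645334 0.5021950354651313 0.04991575145525066
240 0.3774840791208867 0.6268936765370942 0.5021888778289905 0.04990764849216316
262 0.37739991718996 0.6272818092187837 0.5023408632043719 0.049847050519699676
back edge v 0.5364120628391967
disc 3803 (501.7994689941406, 342.2732849121094) 28.360980987548828 0.501005473314556 0.3436230056399446 0.057975531505875845
well 713 0.47633406303553116 0.5294126212698832 0.2252574565769191 0.24287505947402901
well scene 370 [0.45728517 0.47249803 0.50197036 0.53051292 0.54462915] [0.16877469 0.17836301 0.21344612 0.24682235 0.27157287]
deck 0.3768067725722627 0.6271821137003163 0.13519850634504954 0.4195256354890639
```

```bash
python3 - <<'E'
from h import *
ex=np.array([.919,-.394]);ey=np.array([.394,.919])
for n,cols in(('w1',(270,288,300)),('scene',(225,235,244,252))):
    d=np.load(n+'.npz');P=d['P'];i=d['i'];z=P[...,2];V=P[...,:2]@ey;U=P[...,:2]@ex
    for c in cols:
        print(n,c)
        for r in (list(range(180,192,2))+list(range(376,398,2)) if n=='w1' else list(range(204,232,2))): print('  ',r,i[r,c].sum(),U[r,c].round(4),V[r,c].round(4),z[r,c].round(4))
E
```

```text
w1 270
   180 469 0.4892 0.419 0.0339
   182 354 0.4892 0.4175 0.0343
   184 200 0.4895 0.4174 0.0409
   186 248 0.4897 0.4175 0.0476
   188 354 0.4898 0.4164 0.0491
   190 370 0.4898 0.4152 0.0503
   376 356 0.4883 0.2572 0.051
   378 350 0.4882 0.2538 0.0494
   380 354 0.4882 0.2525 0.0502
   382 350 0.4881 0.2498 0.0494
   384 349 0.4881 0.2485 0.0502
   386 310 0.4881 0.246 0.0496
   388 148 0.4878 0.2389 0.0441
   390 109 0.4877 0.2353 0.0425
   392 111 0.4877 0.2342 0.0435
   394 106 0.4877 0.2326 0.044
   396 107 0.4877 0.2295 0.043
w1 288
   180 481 0.5027 0.4189 0.0333
   182 363 0.5027 0.4173 0.0335
   184 200 0.5027 0.4171 0.0394
   186 244 0.5026 0.4174 0.0472
   188 356 0.5026 0.4164 0.0494
   190 368 0.5026 0.4152 0.0505
   376 352 0.5032 0.2567 0.0503
   378 354 0.5032 0.2542 0.0498
   380 353 0.5032 0.2529 0.0505
   382 333 0.5032 0.2507 0.0503
   384 174 0.5033 0.2429 0.0439
   386 116 0.5033 0.2395 0.0424
   388 106 0.5033 0.2374 0.0424
   390 111 0.5033 0.2358 0.0429
   392 109 0.5033 0.2331 0.0423
   394 105 0.5033 0.2311 0.0425
   396 106 0.5033 0.2299 0.0434
w1 
[... 1659 characters left out ...]
47 0.5006 0.2109 0.0437
   218 147 0.5019 0.2178 0.0444
   220 140 0.503 0.2239 0.0442
   222 135 0.5037 0.2273 0.0409
   224 129 0.5051 0.2353 0.043
   226 202 0.5064 0.242 0.0437
   228 301 0.5085 0.2543 0.0512
   230 295 0.5093 0.2587 0.0492
scene 252
   204 306 0.4751 0.1812 0.0495
   206 308 0.4768 0.1901 0.0521
   208 294 0.4777 0.1944 0.0496
   210 213 0.4789 0.2007 0.0495
   212 161 0.4794 0.2031 0.0449
   214 151 0.4801 0.2065 0.0416
   216 140 0.4816 0.2138 0.0427
   218 154 0.4831 0.2219 0.0447
   220 154 0.4841 0.2271 0.0434
   222 161 0.4851 0.2321 0.042
   224 236 0.4875 0.2446 0.0495
   226 295 0.4891 0.2527 0.052
   228 310 0.4904 0.2592 0.0526
   230 305 0.4911 0.2627 0.0496
```

Request:
{"method": "servo_tool", "body": {
  "plan": [
    [0.002,-0.001,-0.03,0,34],
    [0.002,-0.001,-0.06,0,34],
    [0.002,-0.001,-0.08,0,34],
    [0.002,-0.001,-0.095,0,34],
    [0.002,-0.001,-0.1,0,34],
    [0.002,-0.001,-0.1,0,34],
    [0.002,-0.001,-0.1,0,34]
  ]
}}

```text
t: 2.65
tcp_pos: [0.6223, 0.1726, 0.2259]
tool_rot: [2.623, 1.728, 0.003]
ft_force: [-0.3, 0.2, 0.9]
gripper_width: 0.0299
```

Request:
{"method": "servo_tool", "body": {
  "plan": [
    [-0.001,0,-0.003,0,34],
    [-0.001,0,-0.006,0,34],
    [-0.001,0,-0.006,0,34],
    [-0.001,0,-0.006,0,34]
  ]
}}

```text
t: 3.05
tcp_pos: [0.6207, 0.1723, 0.2188]
tool_rot: [2.624, 1.728, 0.0]
ft_force: [0.8, -0.5, 0.1]
gripper_width: 0.0303
```

```bash
python3 - <<'E'
from h import *
p=[]
for k in range(3):
    s=env.get_state(); p.append(s['tcp_pos']); i,P,K,T=cam('wrist')
p=np.array(p);print(p,p[:,:2]@[.919,-.394],p[:,:2]@[.394,.919],s['ft_force'])
E
```

```text
[[0.62066438 0.1722575  0.21884305]
 [0.62072222 0.17223029 0.21885413]
 [0.62073661 0.1722721  0.2188472 ]] [0.50252111 0.50258498 0.50258174] [0.40284641 0.40284419 0.40288828] [ 0.08024809 -0.09765566  1.07922486]
```

Request:
{"method": "servo_tool", "body": {
  "plan": [
    [-0.0039,-0.0092,0,0,34],
    [-0.0079,-0.0184,0,0,34],
    [-0.0102,-0.0239,0,0,34],
    [-0.0126,-0.0294,0,0,34],
    [-0.015,-0.0349,0,0,34],
    [-0.0173,-0.0404,0,0,34],
    [-0.0197,-0.0459,0,0,34],
    [-0.0221,-0.0515,0,0,34],
    [-0.0244,-0.057,0,0,34],
    [-0.0268,-0.0625,0,0,34],
    [-0.0292,-0.068,0,0,34],
    [-0.0315,-0.0735,0,0,34],
    [-0.0339,-0.079,0,0,34],
    [-0.0362,-0.0846,0,0,34],
    [-0.0386,-0.0901,0,0,34],
    [-0.041,-0.0956,0,0,34],
    [-0.0433,-0.1011,0,0,34],
    [-0.0449,-0.1048,0,0,34],
    [-0.0453,-0.1057,0,0,34],
    [-0.0453,-0.1057,0,0,34]
  ]
}}

```text
t: 5.2
tcp_pos: [0.5753, 0.0664, 0.2187]
tool_rot: [2.624, 1.728, -0.0]
ft_force: [-0.2, 0.2, 1.1]
gripper_width: 0.0299
```

```bash
cat > look.py <<'E'
from h import *
import sys
n=sys.argv[1]
ex=np.array([.919,-.394]);ey=np.array([.394,.919])
s=env.get_state();p=s['tcp_pos'];print('tcp uvz',p[:2]@ex,p[:2]@ey,p[2],s['ft_force'].round(2),s['t'])
im=[]
for c in('scene','side'):
    i,P,K,T=cam(c);np.savez(n+c+'.npz',i=i,P=P,K=K,T=T)
    im.append(cv2.resize(i[170:310,170:330] if c=='scene' else i[160:260,240:380],(400,350 if c=='scene' else 286),interpolation=cv2.INTER_CUBIC))
im[1]=cv2.copyMakeBorder(im[1],0,64,0,0,cv2.BORDER_CONSTANT)
save(n+'.png',np.hstack(im))
i,P,K,T=cam('wrist');np.savez(n+'w.npz',i=i,P=P,K=K,T=T);save(n+'w.png',i)
E
python3 look.py a
```

```text
tcp uvz 0.5025736696655262 0.28770596518061514 0.2187387630379865 [-0.16  0.17  1.1 ] 5.2
```

View pics/a.png

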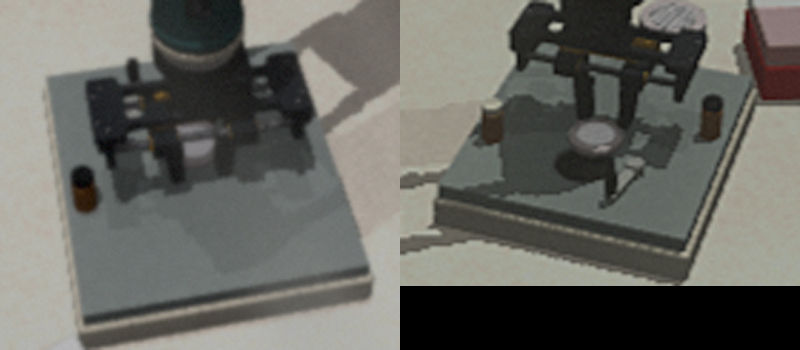

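The disc is in the cradle between the fingers, its leading edge over the well (right crop: disc 597,135, well 583,160), and nothing else has moved. I'll continue slowly.

Request:
{"method": "servo_tool", "body": {
  "plan": [
    [-0.0016,-0.0037,0,0,34],
    [-0.0032,-0.0074,0,0,34],
    [-0.0047,-0.011,0,0,34],
    [-0.0063,-0.0147,0,0,34],
    [-0.0079,-0.0184,0,0,34],
    [-0.0091,-0.0211,0,0,34],
    [-0.0102,-0.0239,0,0,34],
    [-0.0114,-0.0267,0,0,34],
    [-0.0126,-0.0294,0,0,34],
    [-0.0134,-0.0312,0,0,34],
    [-0.0134,-0.0312,0,0,34],
    [-0.0134,-0.0312,0,0,34]
  ]
}}

```text
t: 6.55
tcp_pos: [0.5619, 0.0353, 0.2186]
tool_rot: [-2.624, -1.728, 0.0]
ft_force: [-0.7, 0.0, -0.4]
gripper_width: 0.0298
```

```bash
cat >> look.py <<'E'
d=np.load(n+'side.npz');P=d['P'];z=P[...,2];U=P[...,:2]@ex;V=P[...,:2]@ey
m=(abs(U-.502)<.033)&(abs(V-.218)<.06)&(z>.0425)&(z<.07)&(d['i'].sum(-1)>330)
print('bright',m.sum(),U[m].mean(),V[m].mean(),np.percentile(V[m],[2,98]),np.percentile(z[m],[5,50,95]))
A=np.c_[U[m],V[m],np.ones(m.sum())];print('plane',np.linalg.lstsq(A,z[m],rcond=None)[0])
E
python3 look.py b
```

```text
tcp uvz 0.5024570553189975 0.25382255511231977 0.2186002546195623 [-0.74  0.05 -0.36] 6.55
bright 96 0.5049228041709845 0.21863272278749654 [0.19673575 0.23835595] [0.05227775 0.05606134 0.05993904]
plane [0.03665788 0.10048915 0.01543421]
```

View pics/b.png

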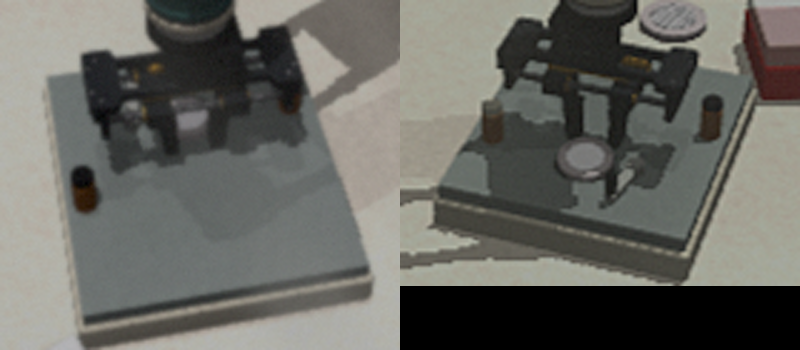

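The disc is tipped slightly (about 0.1 rad): its front edge is in the well and its tail is still on the lip. I'll push a few mm more.

Request:
{"method": "servo_tool", "body": {
  "plan": [
    [-0.0004,-0.0009,0,0,34],
    [-0.0008,-0.0018,0,0,34],
    [-0.001,-0.0023,0,0,34],
    [-0.0012,-0.0028,0,0,34],
    [-0.0014,-0.0032,0,0,34],
    [-0.0014,-0.0032,0,0,34],
    [-0.0014,-0.0032,0,0,34]
  ]
}}

```text
t: 7.4
tcp_pos: [0.5606, 0.0321, 0.2187]
tool_rot: [-2.624, -1.728, 0.0]
ft_force: [-0.5, 0.8, 1.1]
gripper_width: 0.0297
```

```bash
python3 look.py c
```

```text
tcp uvz 0.5024898955580951 0.2504055861497235 0.2187182547878376 [-0.54  0.76  1.14] 7.4
bright 84 0.5047014170339256 0.21714230123209247 [0.19634633 0.23551552] [0.04930622 0.05272907 0.05578685]
plane [ 0.02199954 -0.03811022  0.04986113]
```

Request:
{"method": "servo_tool", "body": {
  "plan": [
    [0.003,0.007,0,0,34],
    [0.006,0.014,0.001,0,34],
    [0.01,0.024,0.02,0,34],
    [0.012,0.028,0.06,0,34],
    [0.012,0.028,0.1,0,34],
    [0.012,0.028,0.1,0,0],
    [0.012,0.028,0.1,0,0],
    [0.012,0.028,0.1,0,0],
    [0.012,0.028,0.1,0,0]
  ]
}}

```text
t: 8.45
tcp_pos: [0.5718, 0.0602, 0.3167]
tool_rot: [-2.622, -1.727, 0.005]
ft_force: [-1.4, 0.4, -0.8]
gripper_width: 0.0009
```

```bash
python3 look.py d; python3 - <<'E'
from h import *
ex=np.array([.919,-.394]);ey=np.array([.394,.919])
for n in('dw','dside'):
    d=np.load(n+'.npz');P=d['P'];z=P[...,2];U=P[...,:2]@ex;V=P[...,:2]@ey
    m=(np.hypot(U-.502,V-.2175)<.022)&(z<.06)
    print(n,m.sum(),'plane',np.linalg.lstsq(np.c_[U[m]-.502,V[m]-.2175,np.ones(m.sum())],z[m],rcond=None)[0],np.median(z[m]))
    m=(abs(U-.502)<.075)&(abs(V-.19)<.07)&(z>.072)&(z<.088)
    print('pin',m.sum(),np.median(U[m]),np.median(V[m]),np.median(z[m]))
E
```

```text
tcp uvz 0.5017231436928788 0.2806371332943532 0.3166765177523616 [-1.42  0.41 -0.82] 8.45
bright 126 0.5070952935466392 0.215311664341446 [0.19308975 0.23826365] [0.04960681 0.05275854 0.05557188]
plane [ 0.0227582  -0.01520678  0.04428835]
dw 38 plane [0.58109307 0.0642951  0.05260245] 0.051187529427576164
pin 0 nan nan nan
dside 115 plane [ 0.01194575 -0.00610773  0.05248087] 0.05254010060479286
pin 30 0.5464394606072673 0.16246668132008737 0.08243659136127396
  return _methods._mean(a, axis=axis, dtype=dtype,
  ret = ret.dtype.type(ret / rcount)
```

View pics/dw.png

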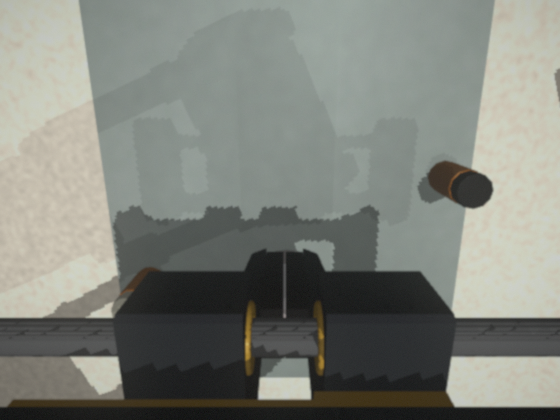

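The side-view depth gives a flat disc face at deck level (slope about 0.01 rad, height about 51 to 52 mm), so it is seated. The wrist view shows only the fingers and vial_b at (465,185), so it's no help on the disc. Next I'll place the closed fingers on the outer +x side of the pin, with the tips above the bar and boss but below the pin's top.

Request:
{"method": "servo_tool", "body": {
  "plan": [
    [0.01,-0.045,0,0,0],
    [0.02,-0.09,0,0,0],
    [0.0276,-0.1336,0,0,0],
    [0.0276,-0.1336,0,0,0],
    [0.0276,-0.1336,-0.03,0,0],
    [0.0276,-0.1336,-0.06,0,0],
    [0.0276,-0.1336,-0.08,0,0],
    [0.0276,-0.1336,-0.083,0,0],
    [0.0276,-0.1336,-0.083,0,0],
    [0.0276,-0.1336,-0.083,0,0]
  ]
}}

```text
t: 9.6
tcp_pos: [0.6008, -0.0731, 0.2368]
tool_rot: [2.623, 1.728, 0.002]
ft_force: [0.4, 0.6, 0.1]
gripper_width: -0.0002
```

```bash
python3 look.py e
```

```text
tcp uvz 0.5809707637742539 0.1695228049234127 0.2368409316458122 [0.39 0.61 0.13] 9.6
bright 182 0.5037118930723471 0.21644781929380025 [0.18320075 0.24289748] [0.04954612 0.05249733 0.0559089 ]
plane [ 2.84241129e-03 -4.88280769e-05  5.11231694e-02]
```

View pics/e.png

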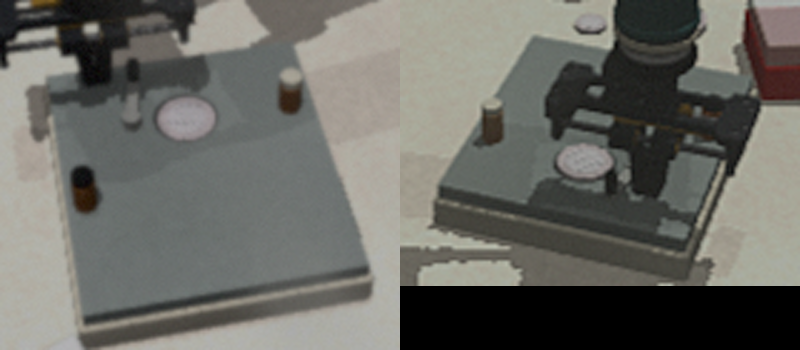

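The disc is seated flat and centred in the well (left crop 187,118). The pin is at (132,70) and the closed fingers are beside it at (95,65). I'll push the clip round in two phases.

Request:
{"method": "servo_tool", "body": {
  "plan": [
    [0,0,-0.003,0,0],
    [-0.005,0.002,-0.003,0,0],
    [-0.0098,0.0037,-0.003,0,0],
    [-0.013,0.006,-0.003,0,0],
    [-0.0165,0.0079,-0.003,0,0],
    [-0.0202,0.0113,-0.003,0,0],
    [-0.0235,0.0151,-0.003,0,0],
    [-0.0263,0.0191,-0.003,0,0],
    [-0.0287,0.0235,-0.003,0,0],
    [-0.0308,0.0281,-0.003,0,0],
    [-0.0324,0.0328,-0.003,0,0],
    [-0.0324,0.0328,-0.003,0,0],
    [-0.0324,0.0328,-0.003,0,0]
  ]
}}

```text
t: 11.05
tcp_pos: [0.5677, -0.0403, 0.2326]
tool_rot: [-2.623, -1.728, 0.0]
ft_force: [-0.4, 0.7, 0.1]
gripper_width: 0.0004
```

```bash
python3 look.py f; python3 - <<'E'
from h import *
ex=np.array([.919,-.394]);ey=np.array([.394,.919])
for n in('fscene','fside'):
    d=np.load(n+'.npz');P=d['P'];z=P[...,2];U=P[...,:2]@ex;V=P[...,:2]@ey
    m=(abs(U-.502)<.075)&(abs(V-.19)<.07)&(z>.066)&(z<.088)&(U<.53)
    print('pin',m.sum(),np.median(U[m]),np.median(V[m]),np.median(z[m]))
E
```

```text
tcp uvz 0.5375815866166888 0.18661736010021124 0.23263196054616445 [-0.41  0.73  0.1 ] 11.05
bright 70 0.49049057575434135 0.2187255536507101 [0.19874704 0.24414595] [0.04998673 0.05241678 0.05659352]
plane [ 0.06190929 -0.03118623  0.02914564]
pin 55 0.5179442419875778 0.19102955635826313 0.07780135532373678
pin 37 0.5176960207574468 0.1804783154223517 0.07906088458075078
```

View pics/f.png

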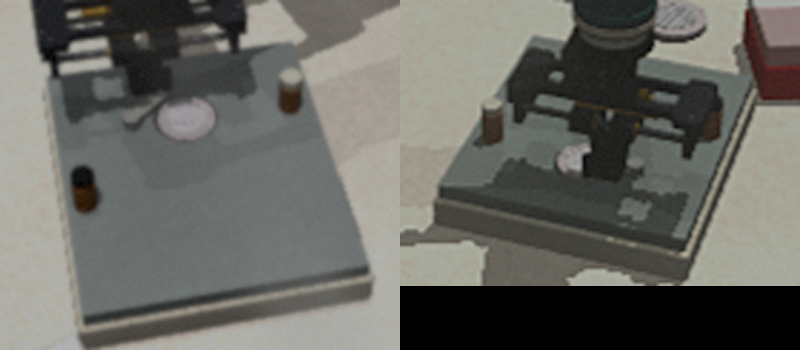

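The clip is at roughly 0.85 rad, with the pin near (.517,.186) in reader-aligned axes, and the disc is undisturbed. For phase 2 I'll go round to the pin's -y side and push along +y.

Request:
{"method": "servo_tool", "body": {
  "plan": [
    [0.0074,-0.0032,0,0,0],
    [0.0037,-0.0118,0,0,0],
    [-0.0037,-0.0289,0,0,0],
    [-0.0037,-0.0289,0,0,0],
    [-0.021,-0.0215,0,0,0],
    [-0.0382,-0.0141,0,0,0],
    [-0.0382,-0.0141,0,0,0],
    [-0.0358,-0.0084,0,0,0],
    [-0.0333,-0.0027,0,0,0],
    [-0.0317,0.001,0,0,0],
    [-0.0301,0.0047,0,0,0],
    [-0.0286,0.0083,0,0,0],
    [-0.027,0.012,0,0,0],
    [-0.0254,0.0157,0,0,0],
    [-0.0238,0.0194,0,0,0],
    [-0.0222,0.023,0,0,0],
    [-0.0214,0.0249,0,0,0],
    [-0.0207,0.0267,0,0,0],
    [-0.0207,0.0267,0,0,0],
    [-0.0207,0.0267,0,0,0]
  ]
}}

```text
t: 13.2
tcp_pos: [0.5474, -0.0139, 0.2329]
tool_rot: [2.623, 1.728, 0.001]
ft_force: [-0.7, -0.1, -0.1]
gripper_width: 0.0006
```

Request:
{"method": "servo_tool", "body": {
  "plan": [
    [-0.0035,-0.0083,0,0,0],
    [-0.0071,-0.0165,0,0,0],
    [-0.0071,-0.0165,0.01,0,0],
    [-0.0071,-0.0165,0.05,0,0],
    [-0.0071,-0.0165,0.1,0,0],
    [-0.0071,-0.06,0.13,0,0],
    [-0.0071,-0.1,0.13,0,0],
    [-0.0071,-0.12,0.13,0,0],
    [-0.0071,-0.12,0.13,0,0]
  ]
}}

```text
t: 14.1
tcp_pos: [0.5399, -0.1365, 0.3642]
tool_rot: [2.625, 1.722, 0.002]
ft_force: [0.4, 0.4, -0.1]
gripper_width: 0.0004
```

```bash
python3 look.py g; python3 - <<'E'
from h import *
ex=np.array([.919,-.394]);ey=np.array([.394,.919])
for n in('gscene','gside'):
    d=np.load(n+'.npz');P=d['P'];z=P[...,2];U=P[...,:2]@ex;V=P[...,:2]@ey
    m=(abs(U-.502)<.04)&(abs(V-.21)<.04)&(z>.072)&(z<.088)
    print('pin',m.sum(),np.median(U[m]),np.median(V[m]),np.median(z[m]))
    for o in (-1,1):
        k=(np.hypot(U-.499,V-.218)<.026)&(o*(V-.218)>.01)&(z<.06);print(o,k.sum(),np.median(z[k]))
E
```

```text
tcp uvz 0.5499244652599159 0.08730134042558785 0.36422246706660294 [ 0.4   0.42 -0.12] 14.1
bright 137 0.5016126443550607 0.21573670142436527 [0.19356329 0.25783086] [0.04929637 0.05305161 0.06285579]
plane [ 0.14063835  0.01772772 -0.02054667]
pin 31 0.5046356696044242 0.22209926231048163 0.08296925123458065
-1 31 0.05131066972111242
1 79 0.051425247331894686
pin 22 0.5072791682983075 0.2150947702769461 0.0808805766095671
-1 52 0.05193996523560557
1 22 0.05292952402965179
```

View pics/g.png

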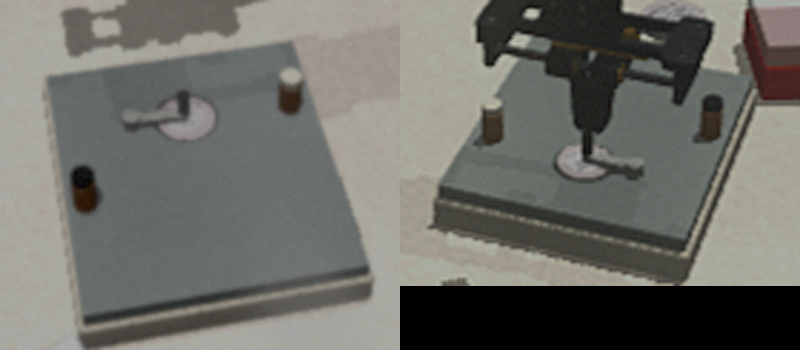

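The pin stands over the middle of the seated disc (left crop 183,108). The averaged pin estimate is about (.505,.218), i.e. a joint angle of about 1.57 rad. The disc is flat at 51 mm, the arm is clear and the vials are in place. Handing in.

```bash
python3 -c "
from bench import env
s=env.get_state();print(s['t'],abs(s['qvel']).max(),s['ft_force']);print(env.job_done())"
```

```text
14.25 0.01624441253875753 [0.29957383 0.56689356 0.79183538]
the job is handed in; nothing more can be done
None
```

The job is done and handed in at about 14 s of the 64 s allowed. I pushed the middle-sized disc along the deck with two spread fingertips until it dropped into the well. Then I pushed the clip's pin round with the closed fingers in two stages and moved the arm clear.

**Last checks:**
- **Disc:** its face lies flat at about 51–53 mm, against 51 mm expected when seated, and it is centred in the well by eye.
- **Clip:** the pin is within about 5 mm of the well's centre, so the joint is at about 1.57 rad.
- **Forces:** the readings after each move were all under 2 N.
- **Bystanders:** the vials look unmoved in the final view. The final view did not show the beaker, bottle, dishes or timer, but the arm went near none of them.

**Disagreements:** the two cameras differ by about 7 mm on where the pin stands, because each sees only its near side; I used the average. The wrist view taken after the push was blocked by the fingers, so the seating check rests on the scene and side cameras.

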